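# Tamp a pan of feed nuggets level for the analyser

## Robot

A 6-joint arm with a two-finger parallel gripper is mounted at the origin on the work surface. World frame = base frame: x ahead of the robot, y to its left, z up, the work surface at z = 0. Lengths are in m, angles in rad, forces in N, time in s.
With the tool pointing down it reaches from about 0.25 to 0.85 m from the base axis. Payload 12.5 kg.
Tool frame: the origin (TCP) lies at the very end of the fingers, on their centre line; the grasp point (between the pads) lies 19 mm behind it; z points along the fingers, x is the direction in which the jaws open and shut, and the axes are right-handed (so a half turn about z gives the same grasp; the last joint's range is limited). The gripper opens to 93 mm and grips with 3 to 60 N. Pads are 15 mm wide; open, the fingers measure 128 mm over their backs; the gripper's body (75 mm by 188 mm) begins 65 mm behind the grasp point.
Start: joints at [1.09, 0.351, 1.652, -0, 1.139, -0.085], TCP at [0.212, 0.507, 0.219] pointing down, gripper open.
Joint ranges: [-2.75, 2.75], [-0.79, 2.1], [0.01, 2.65], [-1.57, 4.71], [0.07, 3.14], [-2.87, 2.87]. Speed limits (rad/s): [2.22, 2.22, 2.79, 3.14, 3.14, 3.14].

## Interface

Orientations are given as a rotation vector (axis times angle).
In Python, from station import bot gives the robot as it stands. The module is installed in compiled form; this text tells all that it offers.
- The arm moves only by the tool carry_out, never from a script. Its argument "moves" is a list of rows, each a list of 5 numbers: the shift along the tool's x, y, z in m, then the turn about the tool's z in rad, then the closure, from 0 (fully open) to 1 (shut). A call has 1 to 12 rows; each row is the pose to reach, as a shift and turn from the pose commanded when the call began, along the tool's axes at that moment; what a row does not reach only later rows make up. A row lasts 1/12 s, in which the tool goes at most 41.7 mm and 7.16 degrees, less where a joint would pass 70% of its speed; a pose out of reach is approached as far as the arm can. A call with a gripper value outside its range is refused whole. The fingers move at their own pace and stop on an object; the grip force is fixed at half the most. Time passes only in rows, so rows that repeat a pose let the fingers close. It gives the time, the measured TCP pose, the force and the opening at its end, in the units of the state.
- bot.get_obs(): the state, without advancing time (a new reading comes with each control period).
- bot.read_camera(name): name is "scene" or "top" or "wrist"; returns a dict with "img" (400x640x3 uint8, red, green, blue), "mtx" (3x3 intrinsics, pixels), "rvec" (rotation vector, rad) and "tvec" (3), from world to camera coordinates, as OpenCV has them; the wrist camera has in their place "mount" (4x4, takes a point from camera to tool coordinates, whose origin is the TCP and whose axes are the tool frame's). Camera axes: x right, y down, z forward; pixel columns grow to the right and rows downward; lengths in m; the calibration is good to about 2 mm. The wrist camera is an equidistant fisheye: a pixel r from the principal point sees the ray r / f radians off the axis. A picture is of the moment at which its call begins: read the wrist's pose just before it. There is no depth.
- bot.sign_off(): hands the job in, once; it reports no verdict.
The state is a dict: "t": time; "joints": joint angles; "qd": joint speeds; "joint_torque": joint torques, N m; "eef_pos": TCP position; "eef_rot": TCP orientation; "contact_force": force on the tool from outside, world axes, zero at the start; "ft_torque": the same for the moment, N m; "width": finger opening in m.
Only numpy, scipy, OpenCV 4.12 (cv2) and the standard library are available. Lean on these libraries where they do the work, as an engineer would, in place of code of your own. Each camera call takes 0.05 s, during which the arm holds its last target.

## Task

The feed nuggets in the sample pan are heaped up; take the tamper from its sloped rest and tamp them down with its flat foot until they all lie level in a single layer on the pan's floor, none riding on another and none outside the pan. Work them with the tamper only, never with the fingers, and leave the canister, jar and brush where they are. Then put the tamper back in its rest, seated on its foot as you found it.

Things in the scene. Friction and masses are not known exactly. Their poses are not given: they have to be found in the camera images.
- pan_floor (a point): Centre of the inside floor of the sample pan, an open rectangular steel pan held in a black filling dock on the bench (fixed). Inside 100 mm along x, 156 mm along y (long side), walls 3 mm with a flat rim turned outward 10 mm all round; the rim's top is 36 mm above the inside floor, the floor 13 mm above the bench. z up.
- tamper_grip (a point): Hand tamper's grip point, on its handle's axis 62 mm above the underside. Flat round steel foot 72 mm across, 8 mm thick, then a neck and a round black handle 28 mm thick from 20 mm to 100 mm (its end) above the underside. z runs along the handle, foot to end. About 0.42 kg. It starts in the rest, leaning 30 degrees from vertical, handle end leaning over the rest's low side, towards the robot.
- tamper_foot (a point): Centre of the underside of the tamper's foot; z along the handle axis, pointing to the handle end.
- rest_seat (a point): Spot in the fixed sloped sheet-steel tool rest where the centre of the tamper's underside belongs. z: seat normal, 30 degrees off vertical, leaning to the low side (seat's -x side, facing the robot); x points up the slope. Flat seat with 14 mm high walls: a lip across the low edge, 36.5 mm from here, and at y = +45 and -45 mm; open at the top of the slope, 54 mm from here.
- nugget0_center (a point): Centre of a pressed feed nugget: a hard brown roughly round lump 30 mm across, about 18 g, smooth enough to slide, with a 10 mm wide flat at two opposite ends. All ten are alike. This one starts on top of three others, its centre about 38 mm above the pan's floor. One lying on the floor has its centre 15 mm above the floor.
- nugget1_center (a point): Another nugget, the same; its centre.
- nugget2_center (a point): Another nugget, the same; its centre.
- nugget3_center (a point): Another nugget, the same; its centre.
- nugget4_center (a point): Another nugget, the same; at the start it too rides on top of three others. Its centre.
- nugget5_center (a point): Another nugget, the same; its centre.
- nugget6_center (a point): Another nugget, the same; its centre.
- nugget7_center (a point): Another nugget, the same; its centre.
- nugget8_center (a point): Another nugget, the same; its centre.
- nugget9_center (a point): Another nugget, the same; its centre.
- canister: Bystander: a loose lidded steel canister, 70 mm in diameter, 66 mm high; centre of its underside.
- jar: Bystander: a loose grey jar with a white cap, 60 mm in diameter, 85 mm high; centre of its underside.
- brush_grip (a point): Bystander: handle of a small loose bench brush, 170 mm long, lying on the bench.

How it is judged:
By the outcome, as a careful person would: the job done as asked, in the order asked, and still so for the second after the job is handed in, with the robot touching nothing.
It also fails if it takes over 45 s, if anything falls off the work surface, if the arm or the gripper's body presses on something with over 40 N, if the wrist force passes 120 N, or if a joint passes its speed limit or range.

## Working session

There is one attempt and no reset: what is moved stays moved. The work goes in short steps, Python scripts to look and compute and a tool call to move; the robot and the scene stay as the last step left them, time stands still between calls to the robot, and variables do not carry over. Pictures are saved under pics/ and viewed, and the job is handed in when it is done.

Besides the shell and the picture viewer there is one more tool, called as name([rows], argument=value, ...), one row to a line, values as JSON. carry_out: Moves the arm, as the interface text tells. Its arguments: {"type":"object","properties":{"moves":{"type":"array"}},"required":["moves"]}

```bash
mkdir -p pics
cat > h.py <<'E'
import numpy as np,cv2
from station import bot
from scipy.spatial.transform import Rotation as R
def snap(name,fn):
    o=bot.get_obs(); c=bot.read_camera(name)
    cv2.imwrite('pics/'+fn,c['img'][:,:,::-1]); return o,c
def ray(c,u,v):
    d=np.linalg.inv(c['mtx'])@np.array([u,v,1.]); Rm=cv2.Rodrigues(np.array(c['rvec'],float))[0]
    t=np.array(c['tvec'],float).ravel(); return -Rm.T@t, Rm.T@d/np.linalg.norm(d)
def onz(c,u,v,z):
    o,d=ray(c,u,v); return o+d*(z-o[2])/d[2]
def proj(c,P):
    return cv2.projectPoints(np.array(P,float).reshape(-1,3),np.array(c['rvec'],float),np.array(c['tvec'],float),c['mtx'],None)[0].reshape(-1,2)
def tri(c1,p1,c2,p2):
    o1,d1=ray(c1,*p1);o2,d2=ray(c2,*p2)
    A=np.stack([d1,-d2],1);s=np.linalg.lstsq(A,o2-o1,rcond=None)[0]
    a=o1+s[0]*d1;b=o2+s[1]*d2; return (a+b)/2,np.linalg.norm(a-b)
E
python3 - <<'E'
from h import *
np.set_printoptions(precision=4,suppress=True)
o,c=snap('scene','s0.png');_,t=snap('top','t0.png');_,w=snap('wrist','w0.png')
print(o);
for k in(c,t):print(k['mtx'],ray(k,320,200))
print(w['mtx'],w['mount'])
E
```

```text
{'t': 0.0, 'joints': array([ 1.0904,  0.3512,  1.6524, -0.    ,  1.1391, -0.0846]), 'qd': array([-0.0004, -0.0023,  0.0004,  0.0014, -0.0003, -0.0017]), 'joint_torque': array([ -0.0019, -49.7291, -28.5261,   0.0698,   0.0256,  -0.0001]), 'eef_pos': array([0.2119, 0.5072, 0.2181]), 'eef_rot': array([ 2.6144,  1.741 , -0.0016]), 'contact_force': array([0.1488, 0.123 , 0.1184]), 'ft_torque': array([ 0.0129, -0.0365,  0.013 ]), 'width': 0.09308181445613842}
[[497.7755   0.     311.695 ]
 [  0.     497.7755 195.785 ]
 [  0.       0.       1.    ]] (array([ 1.5944, -0.4651,  0.8302]), array([-0.7317,  0.3748, -0.5693]))
[[448.5302   0.     320.4524]
 [  0.     448.5302 198.9716]
 [  0.       0.       1.    ]] (array([ 0.4076, -0.0239,  1.3244]), array([ 0.1937, -0.0097, -0.981 ]))
[[309.7069   0.     321.4122]
 [  0.     309.7069 198.3489]
 [  0.       0.       1.    ]] [[ 1.     -0.0002 -0.0008  0.0003]
 [ 0.0004  0.9644  0.2644 -0.0739]
 [ 0.0008 -0.2644  0.9644 -0.1668]
 [ 0.      0.      0.      1.    ]]
```

View pics/s0.png

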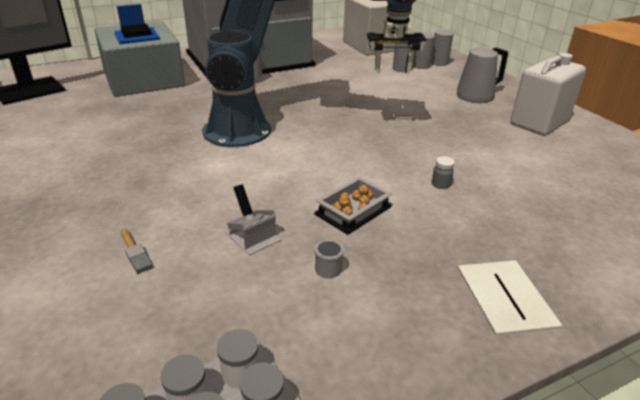

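View pics/t0.png

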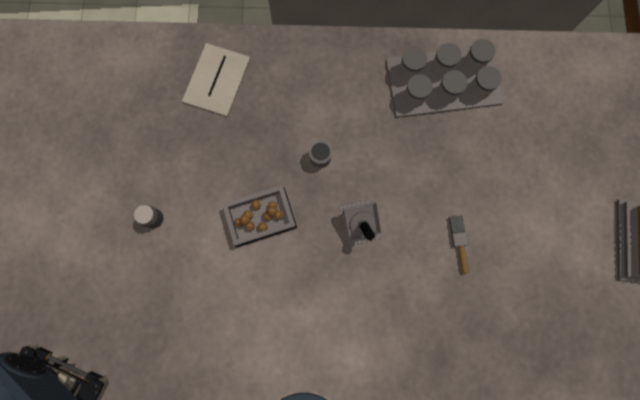

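View pics/w0.png

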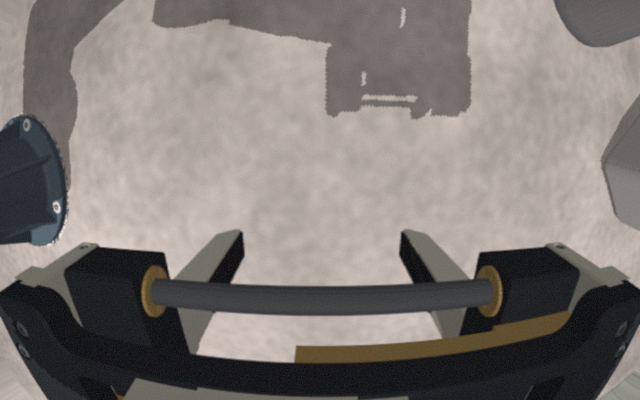

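Scene: the rest with the tamper is at about (255,225) in scene and (363,225) in top. The pan is at (355,205) and (258,217). I'll enlarge both.

Run:
```python
import cv2,numpy as np
t=cv2.imread('pics/t0.png');s=cv2.imread('pics/s0.png')
a=cv2.resize(t[180:255,210:390],None,fx=4.4,fy=4.4,interpolation=cv2.INTER_CUBIC)
b=cv2.resize(s[170:260,215:400],None,fx=4.3,fy=4.3,interpolation=cv2.INTER_CUBIC)
cv2.imwrite('pics/tz.png',a);cv2.imwrite('pics/sz.png',b)
```

```text
(no output)
```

View pics/tz.png

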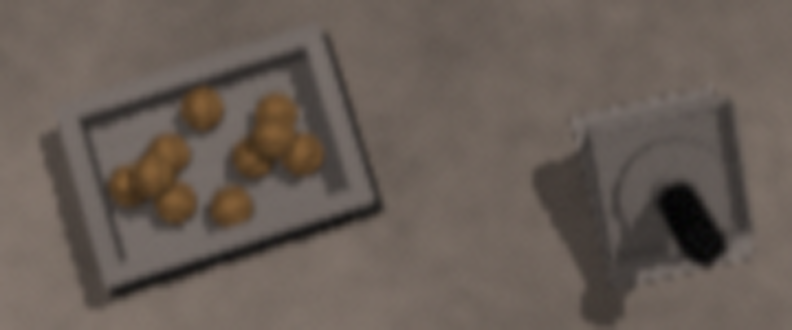

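View pics/sz.png

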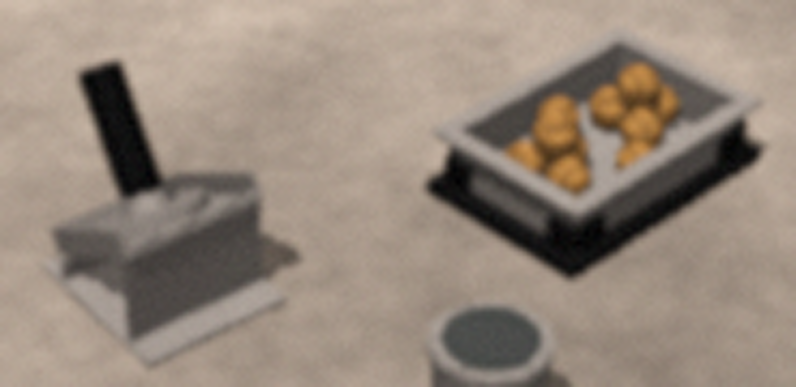

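Run:
```python
from h import *
np.set_printoptions(precision=4,suppress=True)
c=bot.read_camera('scene');t=bot.read_camera('top')
T=lambda x,y:(210+x/4.4-.4,180+y/4.4-.4)
S=lambda x,y:(215+x/4.3-.4,170+y/4.3-.4)
e,g=tri(t,T(710,245),c,S(101,70));print('end',e,g)
def plane(c,p,q):
    o,d=ray(c,*p);_,d2=ray(c,*q);n=np.cross(d,d2);return o,n/np.linalg.norm(n)
o1,n1=plane(t,T(678,188),T(709,245));o2,n2=plane(c,S(142,192),S(101,70))
ax=np.cross(n1,n2);ax/=np.linalg.norm(ax);ax*=np.sign(ax[2]);print('axis',ax,np.degrees(np.arccos(ax[2])),np.degrees(np.arctan2(ax[1],ax[0])))
print('foot if end right',e-.1*ax)
for z,n,pts in((.049,'rim',[(65,115),(318,30),(382,205),(108,290)]),(.0,'dockbench',[]),(.049,'inner',[(82,122),(303,50)]),):
    for p in pts: print(n,onz(t,*T(*p),z))
for n,p,q in(('seatTL',(590,130),None),('TR',(728,103),None),('BL',(622,268),None),('BR',(745,240),None)):
    print(n,onz(t,*T(*p),.04))
print('jar',onz(t,147,214,.085),'can',onz(t,320,152,.066),'brush',onz(t,458,218,.02),onz(t,463,270,.02))
print(onz(t,320,180,0),onz(t,300,180,0))
```

```text
end [ 0.5506 -0.1707  0.1306] 0.005983259898857296
axis [-0.4951 -0.1049  0.8625] 30.401191218404104 -168.04034778950654
foot if end right [ 0.6001 -0.1603  0.0443]
rim [0.6374 0.2388 0.049 ]
rim [0.6977 0.0752 0.049 ]
rim [0.5818 0.0298 0.049 ]
rim [0.5235 0.2046 0.049 ]
inner [0.633  0.2275 0.049 ]
inner [0.684  0.0846 0.049 ]
seatTL [ 0.6354 -0.106   0.04  ]
TR [ 0.6553 -0.1975  0.04  ]
BL [ 0.5444 -0.1274  0.04  ]
BR [ 0.5642 -0.2079  0.04  ]
jar [0.6036 0.4448 0.085 ] can [ 0.799 -0.034  0.066] brush [ 0.6186 -0.4453  0.02  ] [ 0.4669 -0.453   0.02  ]
[ 0.731 -0.036  0.   ] [0.7298 0.0247 0.    ]
```

```bash
cat >> h.py <<'E'
def delta(target,az=None):
    """tool-frame shift to target TCP from measured pose, and turn so tool x has azimuth az (deg, mod 180)"""
    o=bot.get_obs();Rm=R.from_rotvec(o['eef_rot']).as_matrix()
    d=Rm.T@(np.array(target)-o['eef_pos']);cur=np.degrees(np.arctan2(Rm[1,0],Rm[0,0]))
    turn=None
    if az is not None:
        turn=-((az-cur+90)%180-90)   # tool z down: turn about tool z reverses
    print('pos',o['eef_pos'].round(4),'toolx az',round(cur,1),'zax',Rm[:,2].round(3),'shift',d.round(4),'turn deg/rad',turn,None if turn is None else round(np.radians(turn),3),'j',o['joints'].round(2),'F',o['contact_force'].round(1),'w',round(o['width'],4),'t',round(o['t'],2))
E
python3 -c "
from h import *
delta([.578,-.165,.2],102)
delta([.578,-.165,.2])"
```

```text
pos [0.2119 0.5074 0.2184] toolx az 67.3 zax [-0. -0. -1.] shift [-0.4792  0.597   0.0186] turn deg/rad -34.67705321707601 -0.605 j [ 1.09  0.35  1.65 -0.    1.14 -0.08] F [0.6 0.1 0.3] w 0.0929 t 0.25
pos [0.2119 0.5074 0.2184] toolx az 67.3 zax [-0. -0. -1.] shift [-0.4792  0.597   0.0186] turn deg/rad None None j [ 1.09  0.35  1.65 -0.    1.14 -0.08] F [0.6 0.1 0.3] w 0.0929 t 0.25
```

carry_out([
  [-0.04,0.05,0,-0.05,0],
  [-0.08,0.1,0,-0.1,0],
  [-0.12,0.15,0,-0.15,0],
  [-0.16,0.2,0,-0.2,0],
  [-0.2,0.25,0,-0.25,0],
  [-0.24,0.3,0,-0.3,0],
  [-0.28,0.35,0,-0.35,0],
  [-0.32,0.4,0,-0.4,0],
  [-0.36,0.45,0,-0.45,0],
  [-0.4,0.5,0,-0.5,0],
  [-0.44,0.55,0,-0.55,0],
  [-0.479,0.597,0.0,-0.605,0],
])

```text
t: 1.25
eef_pos: [0.4523, 0.0666, 0.2188]
eef_rot: [1.974, 2.443, 0.001]
contact_force: [0.9, 1.0, -0.1]
width: 0.0932
```

```bash
python3 -c "
from h import *
delta([.578,-.165,.2],102)"
```

```text
pos [0.4523 0.0666 0.2188] toolx az 102.1 zax [ 0.  0. -1.] shift [-0.2528  0.0743  0.0188] turn deg/rad 0.11242752147272483 0.002 j [ 0.04  0.18  1.88  0.    1.08 -1.74] F [ 0.9  1.  -0.1] w 0.0932 t 1.25
```

carry_out([
  [-0.04,0.012,0,0,0],
  [-0.08,0.024,0,0,0],
  [-0.12,0.036,0,0,0],
  [-0.16,0.048,0,0,0],
  [-0.2,0.06,0,0,0],
  [-0.24,0.07,0,0,0],
  [-0.253,0.074,0,0,0],
  [-0.253,0.074,0,0,0],
  [-0.253,0.074,0,0,0],
])

```text
t: 2.0
eef_pos: [0.5763, -0.1636, 0.2181]
eef_rot: [-1.978, -2.439, 0.0]
contact_force: [-0.5, -0.3, -0.4]
width: 0.0929
```

```bash
python3 -c "
from h import *
delta([.578,-.165,.064],102)
snap('wrist','w1.png')"
```

```text
pos [ 0.5763 -0.1636  0.2181] toolx az 101.9 zax [-0.001  0.001 -1.   ] shift [-0.0018  0.0015  0.1541] turn deg/rad -0.07943097809472022 -0.001 j [-0.35  0.44  1.52  0.    1.18 -2.13] F [-0.5 -0.3 -0.4] w 0.0929 t 2.0
```

View pics/w1.png

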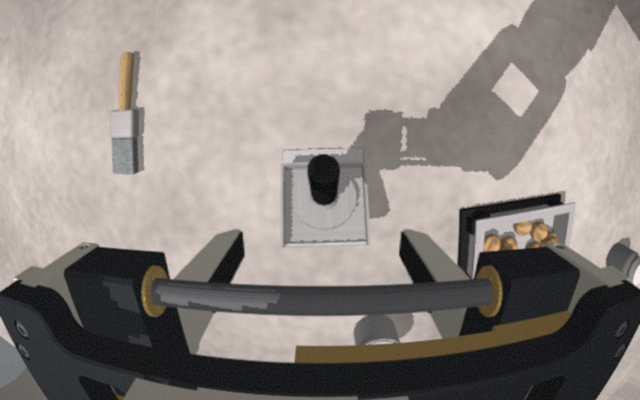

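```bash
cat >> h.py <<'E'
def wray(o,w,u,v):
    K=w['mtx'];x=(u-K[0,2])/K[0,0];y=(v-K[1,2])/K[1,1];r=np.hypot(x,y)
    d=np.array([x/r*np.sin(r),y/r*np.sin(r),np.cos(r)]) if r>0 else np.array([0,0,1.])
    M=w['mount'];Rm=R.from_rotvec(o['eef_rot']).as_matrix()
    return Rm@M[:3,3]+o['eef_pos'],Rm@(M[:3,:3]@d)
def wz(o,w,u,v,z):
    a,d=wray(o,w,u,v);return a+d*(z-a[2])/d[2]
E
python3 - <<'E'
from h import *
np.set_printoptions(precision=4,suppress=True)
o=bot.get_obs();w=bot.read_camera('wrist')
print('end',wz(o,w,323,167,.130))
for n,u,v,z in(('hiL',369,244,.084),('hiR',283,246,.084),('loL',367,150,.035),('loR',282,150,.035)):print(n,wz(o,w,u,v,z))
img=w['img'][130:260,260:400]
cv2.imwrite('pics/w1z.png',cv2.resize(img,None,fx=4.5,fy=4.5,interpolation=cv2.INTER_CUBIC)[:,:,::-1])
E
```

```text
end [ 0.5455 -0.1675  0.13  ]
hiL [ 0.6235 -0.1004  0.084 ]
hiR [ 0.6446 -0.1897  0.084 ]
loL [ 0.531  -0.1187  0.035 ]
loR [ 0.5511 -0.2135  0.035 ]
```

View pics/w1z.png

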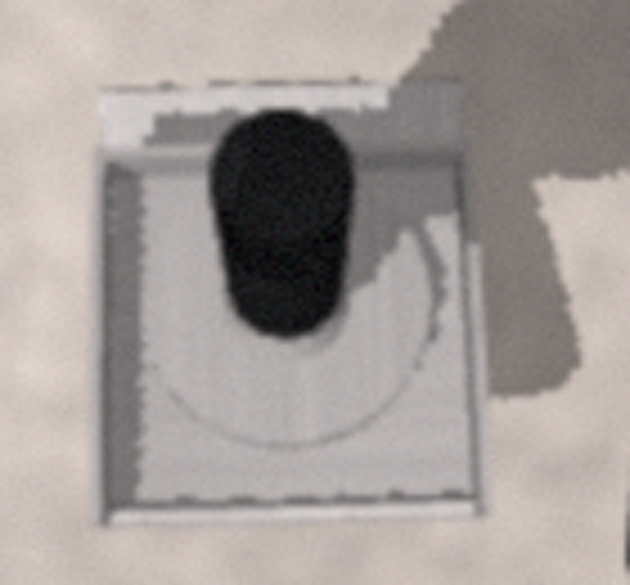

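Wrist view: the handle end is at (323,170), centred between the fingers and square to them. The computed handle end agrees with the two-view fix to about 3 mm. Next I descend to grip about 45 mm up the handle and close.

carry_out([
  [0,0,0.04,0,0],
  [0,0,0.08,0,0],
  [0,0,0.12,0,0],
  [0,0,0.145,0,0],
  [0,0,0.154,0,0],
  [0,0,0.154,0,0],
  [0,0,0.154,0,1],
  [0,0,0.154,0,1],
  [0,0,0.154,0,1],
  [0,0,0.154,0,1],
  [0,0,0.154,0,1],
  [0,0,0.154,0,1],
])

```text
t: 3.1
eef_pos: [0.5769, -0.1635, 0.0652]
eef_rot: [1.977, 2.441, 0.0]
contact_force: [0.3, -0.6, 0.4]
width: 0.058
```

```bash
python3 -c "
from h import *
delta([.61,.137,.2],110)"
```

```text
pos [ 0.5769 -0.1635  0.0652] toolx az 102.0 zax [ 0.001 -0.    -1.   ] shift [ 0.2871  0.0949 -0.1348] turn deg/rad -8.018180580017955 -0.14 j [-0.35  0.63  1.63  0.    0.88 -2.13] F [ 0.3 -0.6  0.4] w 0.058 t 3.1
```

Fingers are still closing at 58 mm, so I wait longer.

carry_out([
  [0,0,0,0,1],
  [0,0,0,0,1],
  [0,0,0,0,1],
  [0,0,0,0,1],
  [0,0,0,0,1],
  [0,0,0,0,1],
  [0,0,0,0,1],
])

```text
t: 3.68
eef_pos: [0.5764, -0.1632, 0.0645]
eef_rot: [-1.977, -2.441, 0.0]
contact_force: [-1.2, 2.6, -0.1]
width: 0.0273
```

carry_out([
  [0,0,0,0,1],
  [0,0,-0.02,0,1],
  [0,0,-0.05,0,1],
  [0,0,-0.09,0,1],
  [0,0,-0.12,0,1],
  [0,0,-0.12,0,1],
  [0,0,-0.12,0,1],
])

```text
t: 4.27
eef_pos: [0.5771, -0.1638, 0.1854]
eef_rot: [1.976, 2.439, 0.001]
contact_force: [0.1, 0.5, -5.3]
width: 0.0273
```

```bash
cat >> h.py <<'E'
def crop(c,P,half,fn,k=None):
    p=proj(c,P)[0];x,y=int(p[0]),int(p[1]);x0=max(0,x-half);y0=max(0,y-half)
    im=c['img'][y0:y+half,x0:x+half];k=k or 560//(2*half)
    cv2.imwrite('pics/'+fn,cv2.resize(im,None,fx=k,fy=k,interpolation=cv2.INTER_CUBIC)[:,:,::-1]);print(fn,'origin',x0,y0,'scale',k)
E
python3 -c "
from h import *
delta([.61,.137,.2],110)
o,w=snap('wrist','w2.png');s=bot.read_camera('scene');crop(s,[.58,-.16,.19],45,'s2z.png')"
```

```text
pos [ 0.5771 -0.1638  0.1854] toolx az 102.0 zax [ 0.002 -0.001 -1.   ] shift [ 0.2874  0.0947 -0.0149] turn deg/rad -8.014439868188305 -0.14 j [-0.35  0.47  1.55 -0.    1.11 -2.13] F [ 0.1  0.5 -5.3] w 0.0273 t 4.27
s2z.png origin 198 125 scale 6
```

View pics/s2z.png

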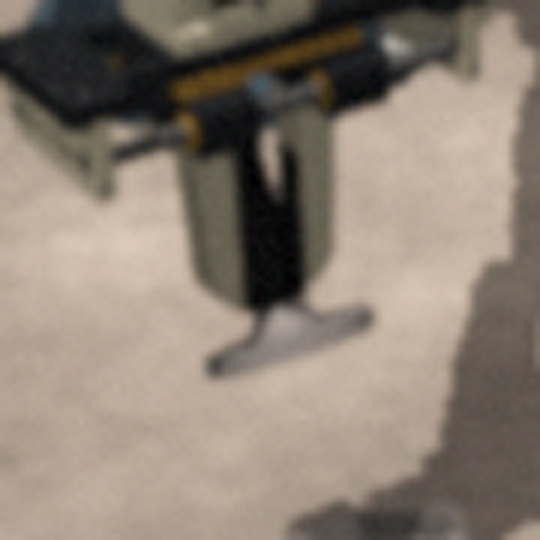

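View pics/w2.png

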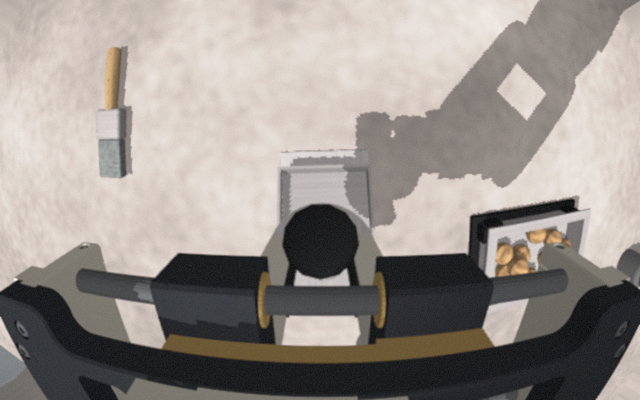

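```bash
cat >> h.py <<'E'
def tilt(fn):
    o=bot.get_obs();w=bot.read_camera('wrist');cv2.imwrite('pics/'+fn,w['img'][:,:,::-1])
    return o,w
E
python3 - <<'E'
from h import *
o=bot.get_obs();w=bot.read_camera('wrist')
p=wz(o,w,320,242,.252);Rm=R.from_rotvec(o['eef_rot']).as_matrix()
q=Rm.T@(p-o['eef_pos']);print(q, np.degrees(np.arcsin(-q[1]/.055)))
img=cv2.cvtColor(w['img'],cv2.COLOR_RGB2GRAY);m=(img<28).astype(np.uint8);m[:, :270]=0;m[:,370:]=0;m[:195]=0;m[290:]=0
ys,xs=np.nonzero(m[:255]);print(xs.min(),xs.max(),ys.min())
E
```

```text
[-8.24944072e-06 -3.14138098e-02 -6.91425151e-02] 34.831168178014025
284 356 205
```

carry_out([
  [0.028,-0.026,0,0,1],
  [0.056,-0.052,0,0,1],
  [0.084,-0.078,0.01,0,1],
  [0.112,-0.104,0.04,0,1],
  [0.132,-0.122,0.075,0,1],
  [0.132,-0.122,0.11,0,1],
  [0.132,-0.122,0.135,0,1],
  [0.132,-0.122,0.143,0,1],
  [0.132,-0.122,0.143,0,1],
])

```text
t: 5.17
eef_pos: [0.4288, -0.0594, 0.0399]
eef_rot: [-1.975, -2.438, 0.003]
contact_force: [0.5, 1.2, -3.5]
width: 0.0274
```

carry_out([
  [0,0.005,0.003,0,1],
  [0,0.01,0.005,0,1],
  [0,0.016,0.007,0,1],
  [0,0.022,0.009,0,1],
  [0,0.03,0.011,0,1],
  [0,0.038,0.012,0,1],
  [0,0.046,0.013,0,1],
])

```text
t: 5.75
eef_pos: [0.4756, -0.0499, 0.0288]
eef_rot: [-1.977, -2.441, 0.0]
contact_force: [-3.3, 0.1, 2.8]
width: 0.027
```

```bash
python3 -c "
from h import *
delta([.49,-.05,.025],102)
o,w=snap('wrist','w3.png');s=bot.read_camera('scene');crop(s,[.48,-.05,.04],45,'s3z.png')"
```

```text
pos [ 0.4756 -0.0499  0.0288] toolx az 102.0 zax [-0. -0. -1.] shift [-0.003   0.014   0.0038] turn deg/rad -0.009686368358799768 -0.0 j [-0.2   0.53  1.97 -0.    0.65 -1.98] F [-3.3  0.1  2.8] w 0.027 t 5.75
s3z.png origin 226 145 scale 6
```

View pics/s3z.png

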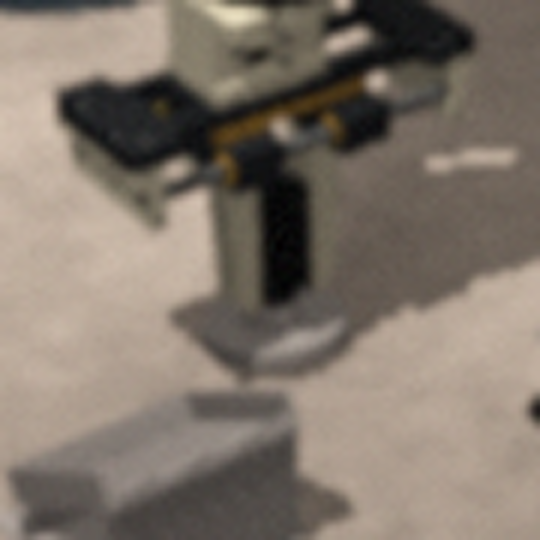

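View pics/w3.png

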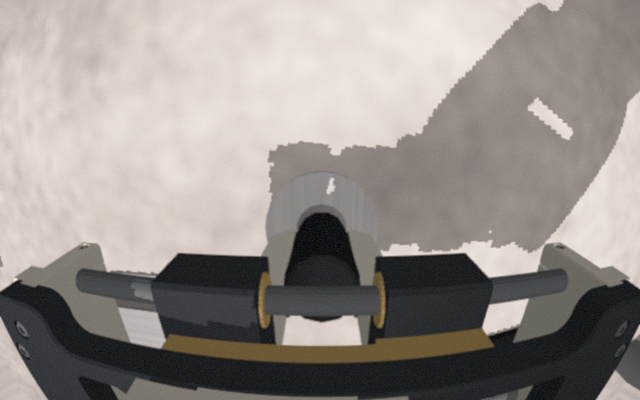

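carry_out([
  [0,0.004,0.002,0,1],
  [0,0.008,0.004,0,1],
  [0,0.01,0.005,0,1],
  [0,0.01,0.005,0,1],
])

```text
t: 6.18
eef_pos: [0.4862, -0.048, 0.0242]
eef_rot: [1.976, 2.439, 0.003]
contact_force: [0.9, 1.9, 6.6]
width: 0.0249
```

```bash
python3 -c "
from h import *
delta([.61,.137,.2],110)
o,w=snap('wrist','w4.png')
print([np.degrees(np.arctan2(*(lambda q:(-q[1],q[2]+.019))(1*(R.from_rotvec(o['eef_rot']).inv().apply(wz(o,w,321,v,o['eef_pos'][2]+.074)-o['eef_pos']))))) for v in(280,290)])"
```

```text
pos [ 0.4862 -0.048   0.0242] toolx az 102.0 zax [ 0.003 -0.    -1.   ] shift [ 0.1551  0.16   -0.1754] turn deg/rad -8.022358977640522 -0.14 j [-0.19  0.55  1.95  0.    0.65 -1.97] F [0.9 1.9 6.6] w 0.0249 t 6.18
[np.float64(160.7774524893754), np.float64(164.67465332429595)]
```

View pics/w4.png

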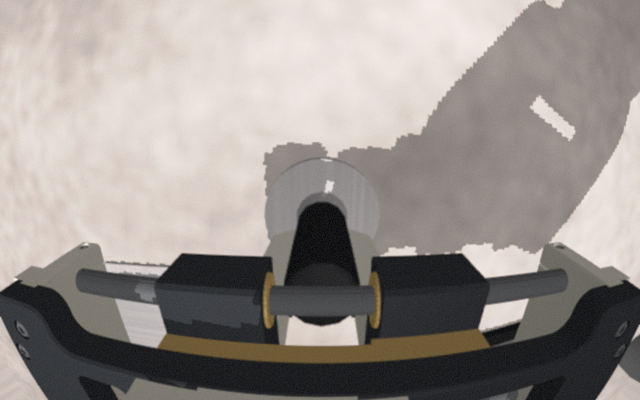

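Run:
```python
from h import *
np.set_printoptions(precision=4,suppress=True)
o=bot.get_obs();w=bot.read_camera('wrist');Rm=R.from_rotvec(o['eef_rot']).as_matrix()
f=lambda u,v,z:Rm.T@(wz(o,w,u,v,z)-o['eef_pos'])
print('robot-side foot edge',f(322,157,.008),'L',f(265,213,.008),'R',f(379,213,.008))
for z in(.09,.1): print('handle end edges',f(321,326,z),f(286,285,z),f(356,285,z))
cv2.imwrite('pics/w4z.png',cv2.resize(w['img'][145:345,250:395],None,fx=3.5,fy=3,interpolation=cv2.INTER_CUBIC)[:,:,::-1])
s=bot.read_camera('scene');crop(s,[.48,-.05,.04],40,'s4z.png')
```

```text
robot-side foot edge [ 0.0008 -0.049   0.0162] L [-0.035  -0.014   0.0163] R [ 0.0366 -0.014   0.0162]
handle end edges [ 0.0003  0.008  -0.0657] [-0.013  -0.0119 -0.0657] [ 0.0136 -0.0119 -0.0657]
handle end edges [ 0.0003 -0.0001 -0.0757] [-0.0116 -0.018  -0.0757] [ 0.0123 -0.0181 -0.0757]
s4z.png origin 231 150 scale 7
```

View pics/w4z.png

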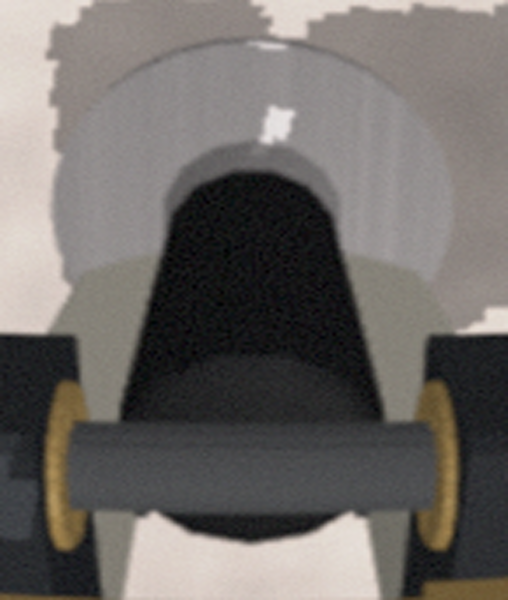

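View pics/s4z.png

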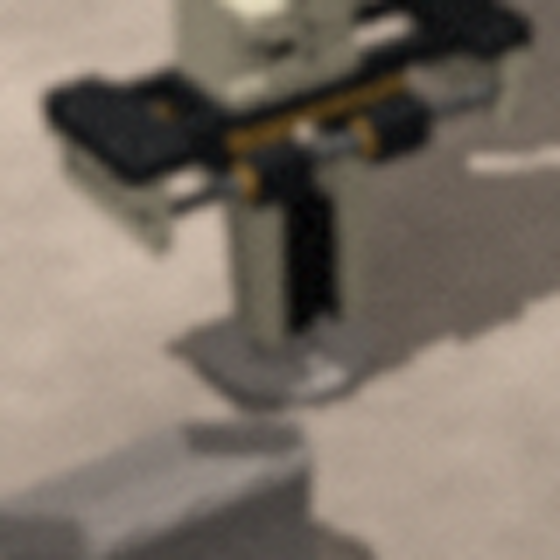

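The camera and the finger width (24.9 mm) agree that the handle has slid 13 mm off the pads' centre. It stands flat on the bench now, so I'll let go and regrip it centred.

carry_out([
  [0,0,0,0,0.55],
  [0,0,0,0,0.55],
  [0,0,0,0,0.55],
  [0,0,0,0,0.55],
  [0,-0.006,-0.001,0,0.55],
  [0,-0.013,-0.002,0,0.55],
  [0,-0.013,-0.002,0,1],
  [0,-0.013,-0.002,0,1],
  [0,-0.013,-0.002,0,1],
  [0,-0.013,-0.002,0,1],
  [0,-0.013,-0.002,0,1],
  [0,-0.013,-0.002,0,1],
])

```text
t: 7.33
eef_pos: [0.472, -0.0509, 0.0258]
eef_rot: [1.977, 2.441, -0.0]
contact_force: [-2.2, -2.7, 4.5]
width: 0.0277
```

Run:
```python
from h import *
np.set_printoptions(precision=4,suppress=True)
delta([.61,.137,.2],110)
o,w=snap('wrist','w5.png')
cv2.imwrite('pics/w5z.png',cv2.resize(w['img'][145:345,250:395],None,fx=3,fy=3,interpolation=cv2.INTER_CUBIC)[:,:,::-1])
t=bot.read_camera('top');crop(t,[.61,.137,.04],45,'t5z.png')
```

```text
pos [ 0.472  -0.0509  0.0258] toolx az 102.0 zax [ 0. -0. -1.] shift [ 0.1551  0.174  -0.1743] turn deg/rad -8.008695331254387 -0.14 j [-0.21  0.53  1.98 -0.    0.64 -1.99] F [-2.2 -2.7  4.5] w 0.0277 t 7.33
t5z.png origin 214 171 scale 6
```

View pics/w5z.png

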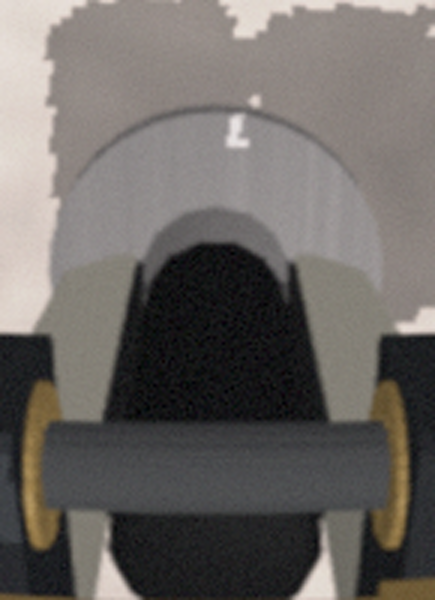

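View pics/t5z.png

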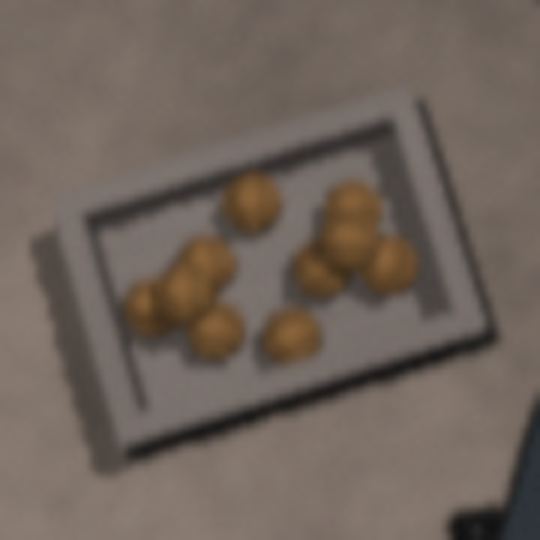

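```bash
cat >> h.py <<'E'
PC=np.array([.610,.137]);PYAW=np.radians(20.3)
def set_pan(c,yaw):
    global PC,PYAW;PC=np.array(c);PYAW=np.radians(yaw)
def topan(p):
    d=np.array(p)[:2]-PC;return np.array([np.cos(PYAW)*d[0]+np.sin(PYAW)*d[1],-np.sin(PYAW)*d[0]+np.cos(PYAW)*d[1]])
def frompan(a,b):
    return PC+np.array([np.cos(PYAW)*a-np.sin(PYAW)*b,np.sin(PYAW)*a+np.cos(PYAW)*b])
E
python3 - <<'E'
from h import *
np.set_printoptions(precision=4,suppress=True)
t=bot.read_camera('top')
Z=lambda x,y,z:onz(t,214+x/6-.4,171+y/6-.4,z)
C=[Z(*p,.049) for p in((60,200),(420,92),(495,335),(122,455))]
print(np.array(C)[:,:2],np.mean(C,0))
for i in range(4):
    d=C[(i+1)%4]-C[i];print(np.linalg.norm(d[:2]),np.degrees(np.arctan2(d[1],d[0])))
I=[Z(*p,.049) for p in((88,215),(390,122))];print('inner',np.array(I)[:,:2], topan(I[0]),topan(I[1]))
for n,x,y,z in(('A',187,292,.051),('a1',207,262,.028),('a2',150,307,.028),('a3',215,330,.028),('B',348,243,.051),('b1',352,207,.028),('b2',320,270,.028),('b3',388,263,.028),('l1',250,200,.028),('l2',292,335,.028)):
    p=Z(x,y,z);print(n,p[:2],'pan mm',(topan(p)*1e3).round(0))
E
```

```text
[[0.6427 0.2413]
 [0.6992 0.0702]
 [0.5811 0.0307]
 [0.5209 0.2051]] [0.611  0.1368 0.049 ]
0.18024703954660526 -71.71468409226492
0.12461710513101751 -161.49772713346783
0.18449719746614276 109.04164284551025
0.12710726734097222 16.589188381478564
inner [[0.6356 0.2275]
 [0.684  0.0842]] [0.0554 0.076 ] [ 0.0511 -0.0752]
A [0.5988 0.1779] pan mm [ 4. 42.]
a1 [0.6172 0.1726] pan mm [19. 31.]
a2 [0.5946 0.1991] pan mm [ 7. 64.]
a3 [0.5839 0.1671] pan mm [-14.  37.]
B [0.6239 0.1021] pan mm [  1. -38.]
b1 [0.6457 0.1031] pan mm [ 22. -44.]
b2 [0.6143 0.1175] pan mm [ -3. -20.]
b3 [0.6183 0.0846] pan mm [-10. -52.]
l1 [0.6483 0.1531] pan mm [41.  2.]
l2 [0.5821 0.1298] pan mm [-29.   3.]
```

carry_out([
  [0,0,0,0,1],
  [0,0,-0.03,0,1],
  [0,0,-0.07,0,1],
  [0,0,-0.1,0,1],
  [0.02,0.02,-0.12,0,1],
  [0.045,0.05,-0.12,-0.04,1],
  [0.07,0.08,-0.12,-0.08,1],
  [0.07,0.08,-0.12,-0.1,1],
  [0.07,0.08,-0.12,-0.14,1],
])

```text
t: 8.23
eef_pos: [0.5359, 0.0362, 0.1447]
eef_rot: [-1.797, -2.576, 0.0]
contact_force: [-0.2, -0.2, -5.5]
width: 0.0276
```

```bash
sed -i 's/^PC=.*/PC=np.array([.611,.137]);PYAW=np.radians(18.5)/' h.py
python3 - <<'E'
from h import *
for n,x in(('A',[.5988,.1779]),('B',[.6239,.1021])): print(n,topan(x))
p=frompan(.001,-.037);print(p);delta([*p,.097],110)
p=frompan(.002,.037);print(p);delta([*p,.097],110)
E
```

```text
A [0.00140821 0.04265755]
B [ 0.00115944 -0.03718973]
[0.6236886  0.10222933]
pos [0.5359 0.0362 0.1447] toolx az 110.2 zax [-0.001  0.    -1.   ] shift [0.0316 0.1052 0.0476] turn deg/rad 0.2076645863758273 0.004 j [-0.02  0.42  1.76  0.    0.97 -1.94] F [-0.2 -0.2 -5.5] w 0.0276 t 8.23
[0.60115638 0.17272258]
pos [0.5359 0.0362 0.1447] toolx az 110.2 zax [-0.001  0.    -1.   ] shift [0.1056 0.1084 0.0477] turn deg/rad 0.2076645863758273 0.004 j [-0.02  0.42  1.76  0.    0.97 -1.94] F [-0.2 -0.2 -5.5] w 0.0276 t 8.23
```

carry_out([
  [0.01,0.035,0,0,1],
  [0.021,0.07,0,0,1],
  [0.032,0.105,0.01,0,1],
  [0.032,0.105,0.03,0,1],
  [0.032,0.105,0.045,0,1],
  [0.032,0.105,0.05,0,1],
  [0.032,0.105,0.053,0,1],
  [0.032,0.105,0.055,0,1],
])

```text
t: 8.9
eef_pos: [0.6233, 0.1003, 0.091]
eef_rot: [-1.802, -2.573, 0.0]
contact_force: [-3.8, 0.4, 7.0]
width: 0.0278
```

Run:
```python
from h import *
p=frompan(.001,-.037);delta([*p,.069],110);s=bot.read_camera('scene');crop(s,[.61,.12,.06],45,'s6z.png')
```

```text
pos [0.6233 0.1003 0.091 ] toolx az 110.0 zax [-0.  0. -1.] shift [0.0016 0.001  0.022 ] turn deg/rad -0.0050020652754767525 -0.0 j [ 0.09  0.64  1.53  0.    0.97 -1.83] F [-3.8  0.4  7. ] w 0.0278 t 8.9
s6z.png origin 301 149 scale 6
```

View pics/s6z.png

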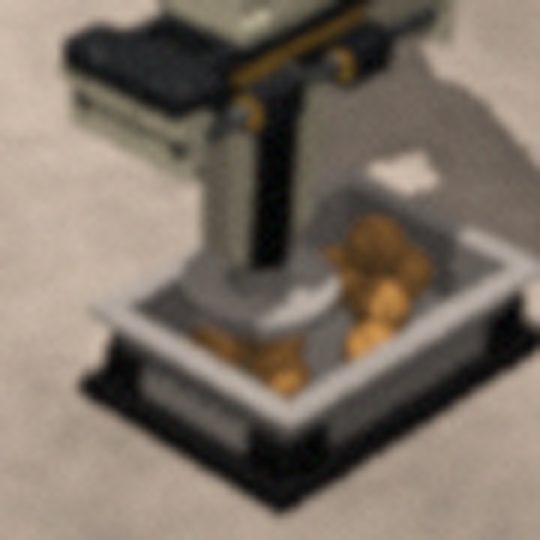

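carry_out([
  [0,0,0.003,0,1],
  [0,0,0.006,0,1],
  [0,0,0.009,0,1],
  [0,0,0.012,0,1],
])

```text
t: 9.28
eef_pos: [0.6234, 0.1003, 0.0784]
eef_rot: [1.802, 2.573, 0.0]
contact_force: [-0.4, 0.8, -5.1]
width: 0.0278
```

carry_out([
  [0,0,0.003,0,1],
  [0,0,0.006,0,1],
  [0,0,0.008,0,1],
  [0,0,0.009,0,1],
  [0,0,0.009,0,1],
])

```text
t: 9.7
eef_pos: [0.6254, 0.1012, 0.0735]
eef_rot: [1.799, 2.571, 0.006]
contact_force: [-6.7, 5.1, 28.3]
width: 0.0277
```

Run:
```python
from h import *
p=frompan(.001,-.037);delta([*p,.069],110);s=bot.read_camera('scene');crop(s,[.61,.12,.06],45,'s7z.png')
```

```text
pos [0.6254 0.1012 0.0735] toolx az 110.0 zax [ 0.006  0.001 -1.   ] shift [ 0.0016 -0.0013  0.0045] turn deg/rad 0.024783061403709894 0.0 j [ 0.09  0.67  1.54  0.    0.93 -1.83] F [-6.7  5.1 28.3] w 0.0277 t 9.7
s7z.png origin 301 149 scale 6
```

View pics/s7z.png

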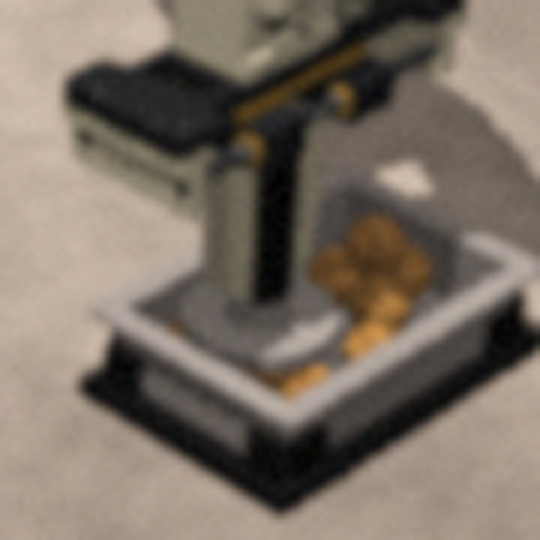

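carry_out([
  [0,0,-0.01,0,1],
  [0,0,-0.035,0,1],
  [0.02,0.001,-0.04,0,1],
  [0.05,0.002,-0.04,0,1],
  [0.079,0.003,-0.04,0,1],
  [0.079,0.003,-0.037,0,1],
  [0.079,0.003,-0.027,0,1],
  [0.079,0.003,-0.022,0,1],
  [0.079,0.003,-0.018,0,1],
  [0.079,0.003,-0.014,0,1],
  [0.079,0.003,-0.01,0,1],
])

```text
t: 10.67
eef_pos: [0.5992, 0.1748, 0.0788]
eef_rot: [-1.803, -2.572, 0.001]
contact_force: [0.2, -0.3, -4.6]
width: 0.0279
```

Run:
```python
from h import *
p=frompan(.001,.04);delta([*p,.069],110);s=bot.read_camera('scene');crop(s,[.61,.12,.06],45,'s8z.png')
t=bot.read_camera('top');crop(t,[.61,.137,.04],45,'t8z.png')
```

```text
pos [0.5992 0.1748 0.0788] toolx az 109.9 zax [-0.001 -0.    -1.   ] shift [0.0004 0.0002 0.0098] turn deg/rad -0.05218379595297051 -0.001 j [ 0.21  0.65  1.56 -0.    0.94 -1.71] F [ 0.2 -0.3 -4.6] w 0.0279 t 10.67
s8z.png origin 301 149 scale 6
t8z.png origin 214 171 scale 6
```

View pics/s8z.png

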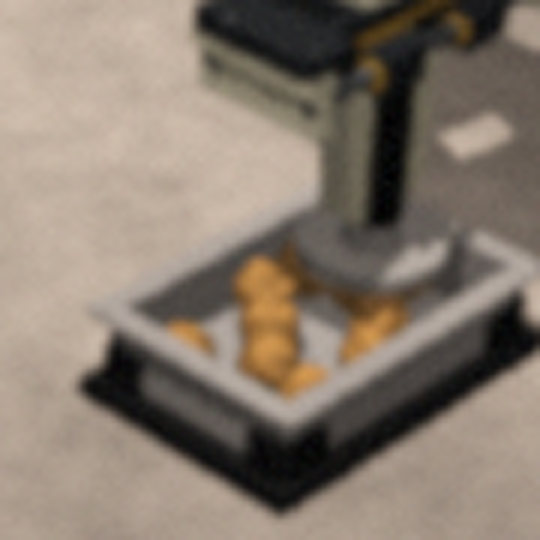

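View pics/t8z.png

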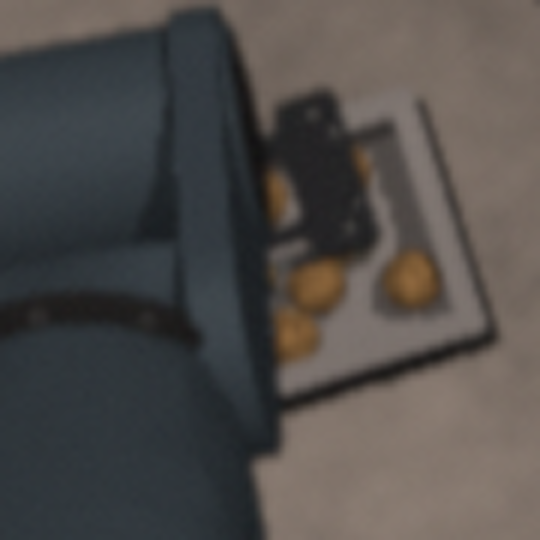

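carry_out([
  [0,0,0.003,0,1],
  [0,0,0.006,0,1],
  [0,0,0.009,0,1],
  [0,0,0.011,0,1],
  [0,0,0.011,0,1],
])

```text
t: 11.18
eef_pos: [0.5994, 0.1757, 0.0687]
eef_rot: [1.802, 2.573, 0.001]
contact_force: [-0.3, -0.0, -3.0]
width: 0.0277
```

carry_out([
  [0,0,-0.025,0,1],
  [0,0,-0.06,0,1],
  [-0.035,-0.01,-0.07,0,1],
  [-0.07,-0.025,-0.07,0,1],
  [-0.105,-0.04,-0.07,0,1],
  [-0.14,-0.055,-0.08,0,1],
  [-0.175,-0.065,-0.08,0,1],
  [-0.2,-0.07,-0.08,0,1],
  [-0.2,-0.07,-0.08,0,1],
])

```text
t: 11.93
eef_pos: [0.6023, -0.0408, 0.149]
eef_rot: [1.805, 2.569, -0.001]
contact_force: [-0.3, -0.5, -5.1]
width: 0.0278
```

Run:
```python
from h import *
p=frompan(.001,.04);delta([*p,.069],110);s=bot.read_camera('scene');crop(s,[.61,.137,.04],45,'s9z.png')
t=bot.read_camera('top');crop(t,[.61,.137,.04],45,'t9z.png');snap('wrist','w9.png')
```

```text
pos [ 0.6023 -0.0408  0.149 ] toolx az 109.8 zax [ 0.001 -0.001 -1.   ] shift [0.2044 0.0703 0.0797] turn deg/rad -0.1978009123002522 -0.003 j [-0.14  0.52  1.57 -0.    1.04 -2.06] F [-0.3 -0.5 -5.1] w 0.0278 t 11.93
s9z.png origin 306 153 scale 6
t9z.png origin 214 171 scale 6
```

View pics/s9z.png

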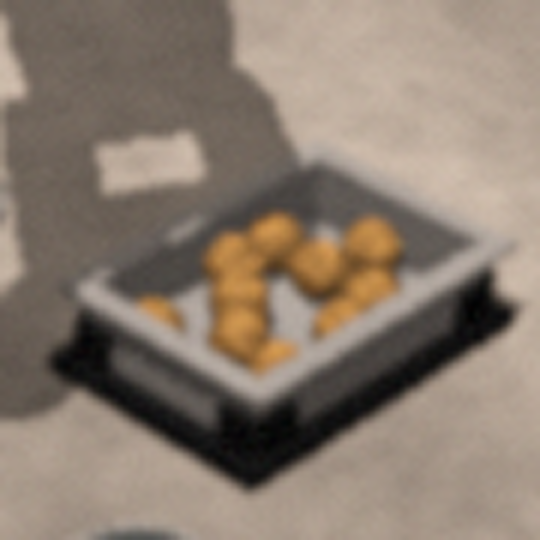

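View pics/t9z.png

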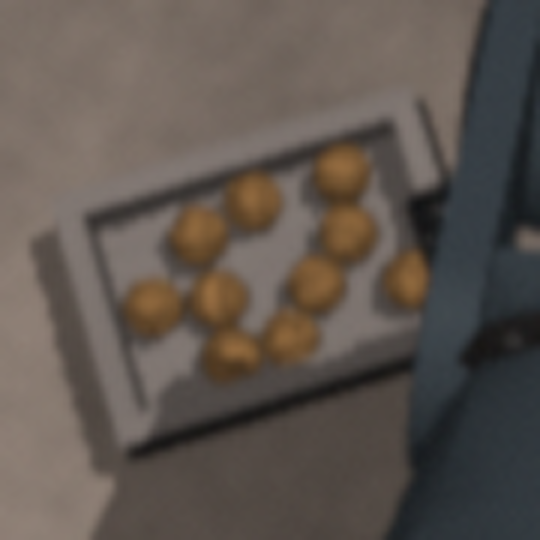

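View pics/w9.png

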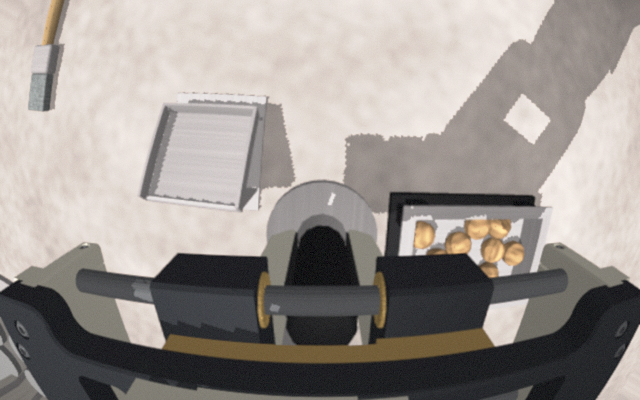

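All ten nuggets show up separately in the top view, in a ring from (152,307) to (410,280). I'll check spacings and heights numerically.

Run:
```python
from h import *
np.set_printoptions(precision=1,suppress=True,linewidth=150)
t=bot.read_camera('top');s=bot.read_camera('scene')
def blobs(c,P,half,k=6):
    p=proj(c,P)[0];x0,y0=int(p[0])-half,int(p[1])-half
    im=cv2.resize(c['img'][y0:y0+2*half,x0:x0+2*half],None,fx=k,fy=k,interpolation=cv2.INTER_CUBIC)
    h=cv2.cvtColor(im,cv2.COLOR_RGB2HSV);m=((h[...,0]>8)&(h[...,0]<25)&(h[...,1]>110)).astype(np.uint8)
    return m,x0,y0
m,x0,y0=blobs(t,[.61,.137,.04],45)
seeds=np.array([(200,235),(250,200),(152,307),(218,298),(230,355),(292,335),(317,283),(347,232),(342,173),(410,280)],float)
ys,xs=np.nonzero(m);pts=np.stack([xs,ys],1).astype(float)
c=seeds.copy()
for _ in range(5):
    d=np.linalg.norm(pts[:,None]-c[None],axis=2);l=d.argmin(1);ok=d.min(1)<36
    c=np.array([pts[(l==i)&ok].mean(0) for i in range(10)])
print(c)
uv=c/6+[x0-.4,y0-.4]
P=np.array([onz(t,*q,.028) for q in uv]);pm=np.array([topan(q)*1e3 for q in P]);print(pm)
D=np.linalg.norm(P[:,None]-P[None],axis=2)*1e3
for i in range(10):
    for j in range(i):
        if D[i,j]<34:print(i,j,D[i,j])
q=proj(s,P);im=cv2.imread('pics/s9z.png')
for i,(u,v) in enumerate(q):
    cv2.circle(im,(int((u-306+.4)*6),int((v-153+.4)*6)),4,(255,0,0),-1);cv2.putText(im,str(i),(int((u-306+.4)*6)+5,int((v-153+.4)*6)),0,.5,(255,0,0),1)
cv2.imwrite('pics/s9p.png',im)
```

```text
[[199.  235.8]
 [252.2 200. ]
 [153.7 307.2]
 [216.8 299.5]
 [232.  353.5]
 [289.1 336.4]
 [316.7 283.6]
 [346.6 232.3]
 [340.9 172.9]
 [404.2 278.7]]
[[ 30.8  32. ]
 [ 40.1   2.4]
 [  3.5  62.4]
 [ -2.   32.3]
 [-29.6  32.5]
 [-29.9   3.9]
 [ -9.  -16.1]
 [ 10.9 -37.1]
 [ 40.1 -42.7]
 [-19.5 -57.3]]
1 0 31.03027173932312
3 0 32.7704657826108
3 2 30.65836652351288
4 3 27.612542204527646
5 4 28.604745669923908
6 5 28.879469749595962
7 6 28.972238131408428
8 7 29.723706774293813
```

View pics/s9p.png

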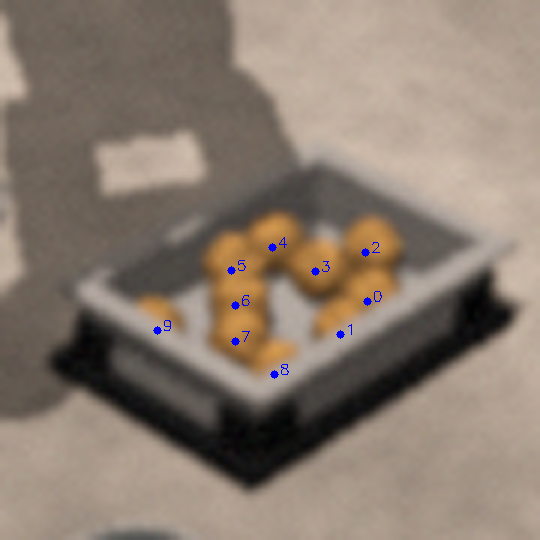

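Run:
```python
from h import *
for a,b in((.003,-.034),(0,0),(0,.036)):
    p=frompan(a,b);print(p);delta([*p,.085],110)
```

```text
[0.62463333 0.10570891]
pos [ 0.6017 -0.0352  0.1486] toolx az 110.1 zax [-0.  0. -1.] shift [0.1245 0.0699 0.0636] turn deg/rad 0.06932296321340914 0.001 j [-0.14  0.52  1.58  0.    1.04 -2.06] F [ 1.1  1.3 -6.1] w 0.0277 t 12.18
[0.611 0.137]
pos [ 0.6017 -0.0352  0.1486] toolx az 110.1 zax [-0.  0. -1.] shift [0.1585 0.0678 0.0636] turn deg/rad 0.06932296321340914 0.001 j [-0.14  0.52  1.58  0.    1.04 -2.06] F [ 1.1  1.3 -6.1] w 0.0277 t 12.18
[0.59957703 0.17113965]
pos [ 0.6017 -0.0352  0.1486] toolx az 110.1 zax [-0.  0. -1.] shift [0.1945 0.0688 0.0636] turn deg/rad 0.06932296321340914 0.001 j [-0.14  0.52  1.58  0.    1.04 -2.06] F [ 1.1  1.3 -6.1] w 0.0277 t 12.18
```

carry_out([
  [0.036,0.02,0,0,1],
  [0.072,0.04,0,0,1],
  [0.105,0.06,0,0,1],
  [0.124,0.07,0,0,1],
  [0.124,0.07,0.02,0,1],
  [0.124,0.07,0.05,0,1],
  [0.124,0.07,0.067,0,1],
  [0.124,0.07,0.073,0,1],
  [0.124,0.07,0.075,0,1],
  [0.124,0.07,0.077,0,1],
])

```text
t: 13.02
eef_pos: [0.6256, 0.1048, 0.0724]
eef_rot: [1.8, 2.574, 0.001]
contact_force: [0.1, -0.2, -3.5]
width: 0.0273
```

carry_out([
  [0,0,0.001,0,1],
  [0,0,0.002,0,1],
  [0,0,0.003,0,1],
])

```text
t: 13.27
eef_pos: [0.6257, 0.1042, 0.0696]
eef_rot: [1.801, 2.572, 0.002]
contact_force: [0.1, -0.1, -4.0]
width: 0.0276
```

carry_out([
  [0,0,0.001,0,1],
  [0,0,0.002,0,1],
  [0,0,0.003,0,1],
  [0,0,0.003,0,1],
])

```text
t: 13.6
eef_pos: [0.6264, 0.1043, 0.0675]
eef_rot: [1.801, 2.572, 0.003]
contact_force: [-1.5, -0.2, 8.7]
width: 0.0276
```

carry_out([
  [0,0,-0.007,0,1],
  [0.015,-0.001,-0.008,0,1],
  [0.034,-0.002,-0.008,0,1],
  [0.034,-0.002,-0.005,0,1],
  [0.034,-0.002,-0.002,0,1],
  [0.034,-0.002,0,0,1],
  [0.034,-0.002,0,0,1],
])

```text
t: 14.18
eef_pos: [0.6133, 0.1357, 0.0681]
eef_rot: [1.8, 2.571, 0.004]
contact_force: [-3.6, -0.7, 15.9]
width: 0.0278
```

carry_out([
  [0,0,-0.007,0,1],
  [0.018,0,-0.007,0,1],
  [0.036,0.001,-0.007,0,1],
  [0.036,0.001,-0.005,0,1],
  [0.036,0.001,-0.002,0,1],
  [0.036,0.001,0,0,1],
  [0.036,0.001,0,0,1],
])

```text
t: 14.77
eef_pos: [0.6026, 0.1695, 0.0679]
eef_rot: [1.801, 2.57, 0.006]
contact_force: [-1.0, 0.5, 14.1]
width: 0.0274
```

Every spot bottoms out at the same height (TCP 0.068 m, about 30 mm above the pan floor), so the layer is level. Next I lift and head for the rest.

carry_out([
  [0,0,-0.03,0,1],
  [0,0,-0.065,0,1],
  [-0.03,0,-0.085,0,1],
  [-0.07,0,-0.085,0,1],
  [-0.11,0,-0.085,0.03,1],
  [-0.15,0,-0.085,0.06,1],
  [-0.19,0,-0.085,0.09,1],
  [-0.23,0,-0.085,0.12,1],
  [-0.26,0,-0.085,0.14,1],
  [-0.26,0,-0.085,0.14,1],
])

```text
t: 15.6
eef_pos: [0.6901, -0.0816, 0.1498]
eef_rot: [1.984, 2.434, -0.002]
contact_force: [0.5, 1.1, -4.8]
width: 0.0278
```

Run:
```python
from h import *
delta([.602,-.1576,.125],102)
t=bot.read_camera('top');crop(t,[.61,.137,.04],45,'t10z.png')
s=bot.read_camera('scene');crop(s,[.61,.137,.04],45,'s10z.png')
delta([.602,-.1576,.125],102)
```

```text
pos [ 0.6901 -0.0816  0.1498] toolx az 101.6 zax [ 0.    -0.002 -1.   ] shift [-0.0567 -0.1016  0.0249] turn deg/rad -0.3782912958786966 -0.007 j [-0.18  0.68  1.29 -0.    1.17 -1.96] F [ 0.5  1.1 -4.8] w 0.0278 t 15.6
t10z.png origin 214 171 scale 6
s10z.png origin 306 153 scale 6
pos [ 0.6889 -0.0766  0.1497] toolx az 101.8 zax [-0.001  0.    -1.   ] shift [-0.0614 -0.1016  0.0248] turn deg/rad -0.15900639629633417 -0.003 j [-0.18  0.68  1.3  -0.    1.17 -1.96] F [ 0.6  0.2 -4.8] w 0.028 t 15.7
```

View pics/t10z.png

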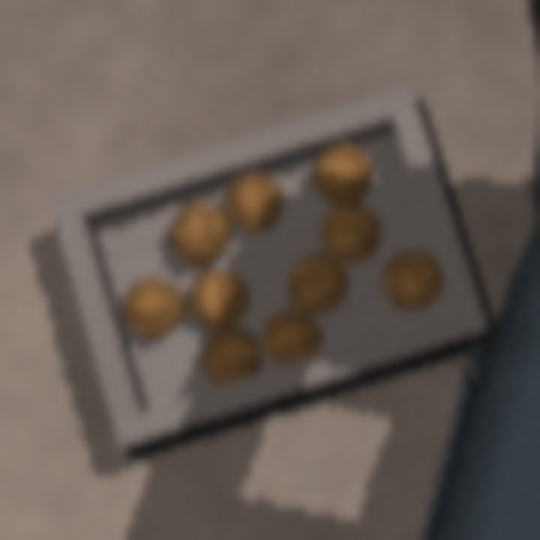

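View pics/s10z.png

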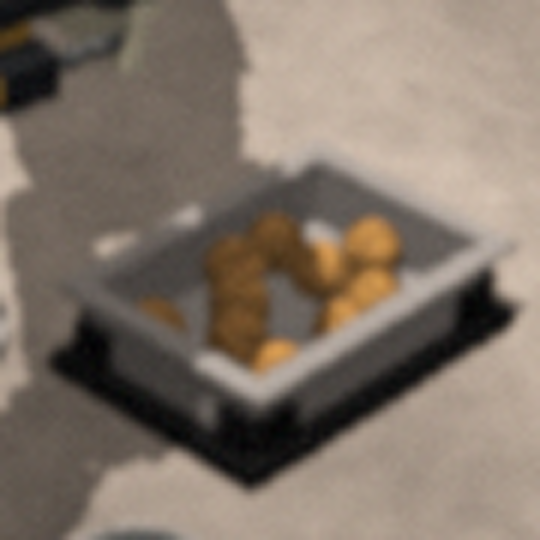

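carry_out([
  [-0.02,-0.033,0,0,1],
  [-0.04,-0.066,0,0,1],
  [-0.061,-0.102,0,0,1],
  [-0.061,-0.102,0.012,0,1],
  [-0.061,-0.102,0.02,0,1],
  [-0.061,-0.102,0.02,0,1],
  [-0.061,-0.102,0.02,0,1],
  [-0.061,-0.102,0.02,0,1],
])

```text
t: 16.37
eef_pos: [0.6029, -0.1545, 0.1308]
eef_rot: [1.975, 2.443, 0.0]
contact_force: [-0.4, 0.4, -3.5]
width: 0.0275
```

Run:
```python
from h import *
o,w=snap('wrist','w11.png');s=bot.read_camera('scene');crop(s,[.6,-.16,.08],45,'s11z.png')
delta([.602,-.1576,.1],102);delta([.5765,-.163,.065],102)
```

```text
s11z.png origin 203 166 scale 6
pos [ 0.6028 -0.1548  0.1309] toolx az 102.1 zax [ 0.001 -0.    -1.   ] shift [-0.0025 -0.0014  0.0309] turn deg/rad 0.05878315202734541 0.001 j [-0.33  0.58  1.53  0.    1.03 -2.11] F [ 0.2  1.  -3.6] w 0.0277 t 16.47
pos [ 0.6028 -0.1548  0.1309] toolx az 102.1 zax [ 0.001 -0.    -1.   ] shift [-0.0025 -0.0275  0.0659] turn deg/rad 0.05878315202734541 0.001 j [-0.33  0.58  1.53  0.    1.03 -2.11] F [ 0.2  1.  -3.6] w 0.0277 t 16.47
```

View pics/w11.png

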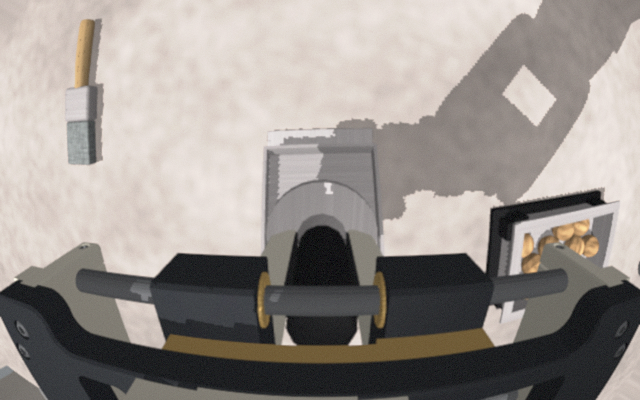

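View pics/s11z.png

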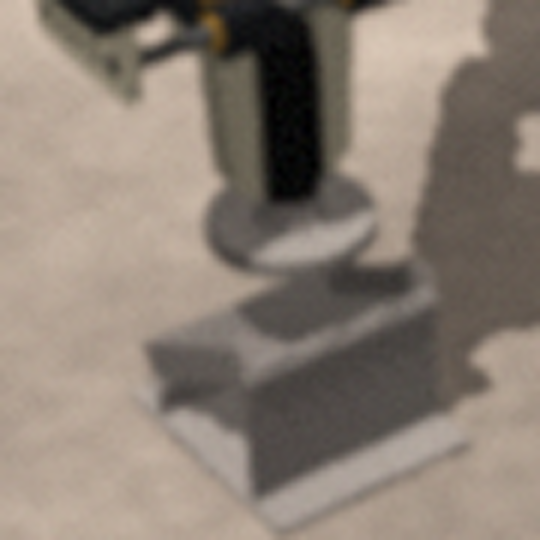

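carry_out([
  [-0.001,0,0.015,0,1],
  [-0.001,0,0.03,0,1],
  [-0.001,-0.001,0.036,0,1],
  [-0.001,-0.004,0.039,0,1],
  [-0.001,-0.008,0.043,0,1],
  [-0.001,-0.012,0.047,0,1],
])

```text
t: 16.97
eef_pos: [0.5928, -0.159, 0.0866]
eef_rot: [1.974, 2.438, 0.004]
contact_force: [-3.9, 2.8, 14.4]
width: 0.0276
```

carry_out([
  [0,-0.004,0.004,0,1],
  [0,-0.008,0.009,0,1],
  [0,-0.012,0.014,0,1],
])

```text
t: 17.22
eef_pos: [0.5799, -0.1616, 0.0715]
eef_rot: [1.975, 2.44, 0.002]
contact_force: [-3.9, -0.6, 7.5]
width: 0.0275
```

Run:
```python
from h import *
o,w=snap('wrist','w12.png');s=bot.read_camera('scene');crop(s,[.6,-.16,.08],45,'s12z.png')
delta([.5765,-.163,.065],102)
```

```text
s12z.png origin 203 166 scale 6
pos [ 0.579  -0.1616  0.0705] toolx az 102.0 zax [ 0.001 -0.    -1.   ] shift [-0.0008 -0.0028  0.0055] turn deg/rad -0.0017068592275393257 -0.0 j [-0.35  0.62  1.63 -0.    0.89 -2.13] F [-4.1 -0.7  5.4] w 0.0275 t 17.32
```

View pics/w12.png

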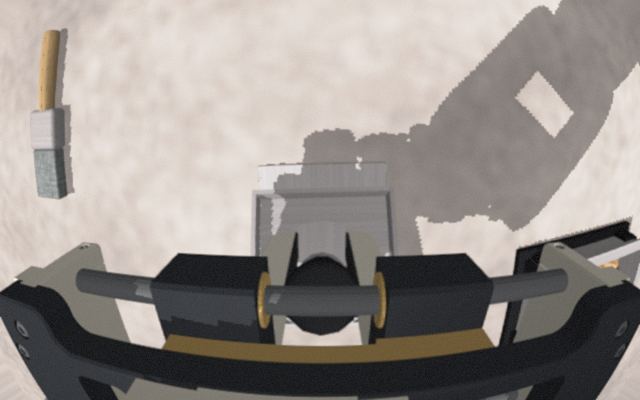

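View pics/s12z.png

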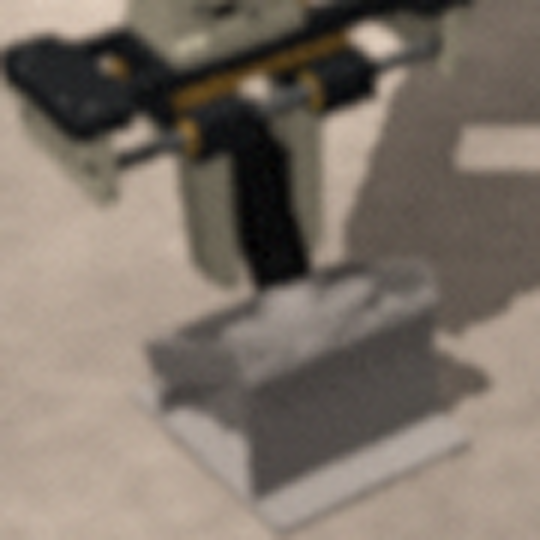

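carry_out([
  [0,-0.002,0.003,0,1],
  [0,-0.003,0.005,0,1],
  [0,-0.004,0.007,0,1],
  [0,-0.004,0.007,0,1],
])

```text
t: 17.65
eef_pos: [0.5751, -0.1624, 0.0637]
eef_rot: [1.976, 2.441, -0.0]
contact_force: [-6.7, -1.3, 7.1]
width: 0.0275
```

Run:
```python
from h import *
o,w=snap('wrist','w13.png');s=bot.read_camera('scene');crop(s,[.6,-.16,.08],45,'s13z.png')
delta([.5765,-.163,.065],102)
```

```text
s13z.png origin 203 166 scale 6
pos [ 0.5752 -0.1624  0.0639] toolx az 102.0 zax [ 0.    -0.001 -1.   ] shift [-0.0008  0.0011 -0.0011] turn deg/rad 0.012383399687578844 0.0 j [-0.35  0.63  1.64 -0.    0.87 -2.13] F [-5.9 -0.7  5.7] w 0.0276 t 17.75
```

View pics/w13.png

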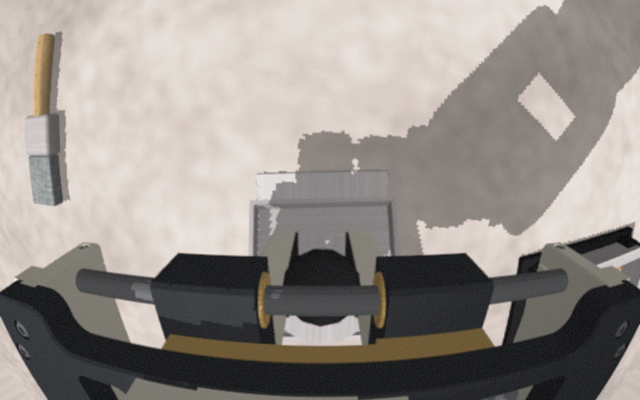

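View pics/s13z.png

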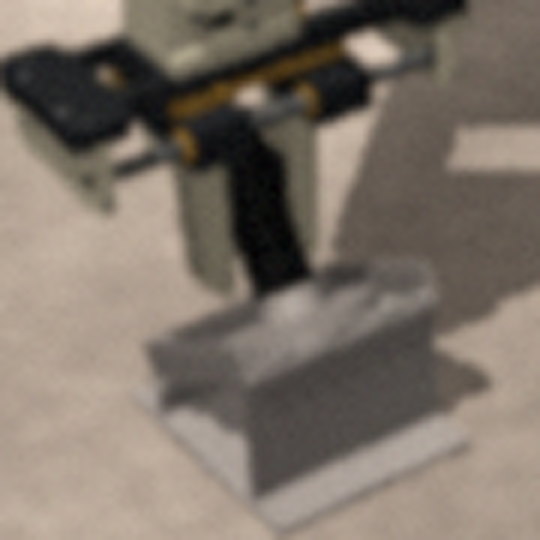

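carry_out([
  [0,0,0,0,0.5],
  [0,0,0,0,0.3],
  [0,0,0,0,0.3],
  [0,0,0,0,0.3],
  [0,0,0,0,0.3],
  [0,0,0,0,0.3],
  [0,0,0,0,0.3],
])

```text
t: 18.33
eef_pos: [0.575, -0.1623, 0.0626]
eef_rot: [1.977, 2.441, 0.0]
contact_force: [0.0, -0.2, 0.1]
width: 0.0642
```

Run:
```python
from h import *
o,w=snap('wrist','w14.png');s=bot.read_camera('scene');crop(s,[.6,-.16,.08],45,'s14z.png')
delta([.5765,-.163,.065],102)
```

```text
s14z.png origin 203 166 scale 6
pos [ 0.575  -0.1623  0.0626] toolx az 102.0 zax [-0. -0. -1.] shift [-0.001   0.0014 -0.0024] turn deg/rad -0.013345971398067036 -0.0 j [-0.35  0.63  1.64 -0.    0.87 -2.13] F [ 0.2  0.4 -0.1] w 0.0652 t 18.43
```

View pics/w14.png

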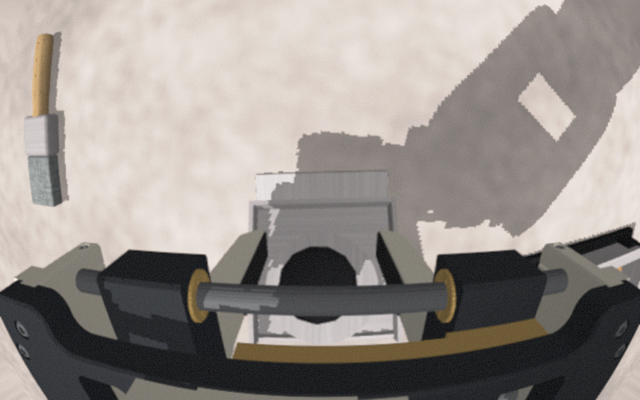

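View pics/s14z.png

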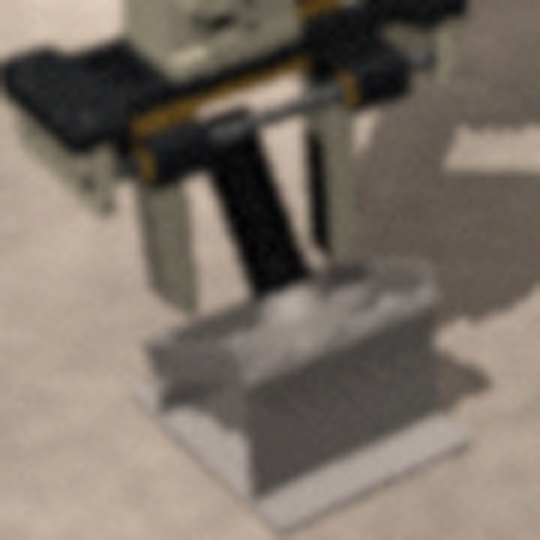

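Run:
```python
from h import *
np.set_printoptions(precision=4,suppress=True)
o=bot.get_obs();w=bot.read_camera('wrist')
e0=np.array([.5485,-.1685,.130]);d=np.array([.847,.18,.5])
for v in(279,284,288):
    a,r=wray(o,w,319,v);s=np.linalg.lstsq(np.stack([d,-r],1),a-e0,rcond=None)[0];print(v,s[0],e0+s[0]*d)
s=bot.read_camera('scene');c0=cv2.imread('pics/s0.png')
print('scene proj orig end',proj(s,e0))
```

```text
279 0.009899712024673803 [ 0.5569 -0.1667  0.1349]
284 0.011664822629643003 [ 0.5584 -0.1664  0.1358]
288 0.013077689898604179 [ 0.5596 -0.1661  0.1365]
scene proj orig end [[237.4981 185.438 ]]
```

The tamper lies flat on the seat but about 11 mm uphill of the lip. I'll regrip it centred and draw it down the slope.

carry_out([
  [0,0.005,-0.003,0,0.3],
  [0,0.01,-0.006,0,0.3],
  [0,0.01,-0.006,0,0.3],
  [0,0.01,-0.006,0,1],
  [0,0.01,-0.006,0,1],
  [0,0.01,-0.006,0,1],
  [0,0.01,-0.006,0,1],
  [0,0.01,-0.006,0,1],
  [0,0.01,-0.006,0,1],
  [0,0.01,-0.006,0,1],
  [0,0.01,-0.006,0,1],
])

```text
t: 19.45
eef_pos: [0.5847, -0.1603, 0.0686]
eef_rot: [-1.977, -2.441, 0.0]
contact_force: [-0.3, -0.9, 0.1]
width: 0.0277
```

carry_out([
  [0,-0.003,0.0017,0,1],
  [0,-0.006,0.0035,0,1],
  [0,-0.009,0.0052,0,1],
  [0,-0.011,0.0064,0,1],
  [0,-0.011,0.0064,0,1],
])

```text
t: 19.87
eef_pos: [0.5731, -0.1626, 0.0617]
eef_rot: [-1.977, -2.44, 0.001]
contact_force: [-0.5, -0.5, -3.9]
width: 0.0273
```

Run:
```python
from h import *
np.set_printoptions(precision=4,suppress=True)
o,w=snap('wrist','w15.png')
delta([.5765,-.163,.065],102)
```

```text
pos [ 0.5733 -0.1625  0.0618] toolx az 102.0 zax [-0.001  0.    -1.   ] shift [-0.0012  0.0031 -0.0033] turn deg/rad -0.022738949537156827 -0.0 j [-0.35  0.63  1.64 -0.    0.87 -2.13] F [-1.1 -0.5 -3.9] w 0.0277 t 19.92
```

View pics/w15.png

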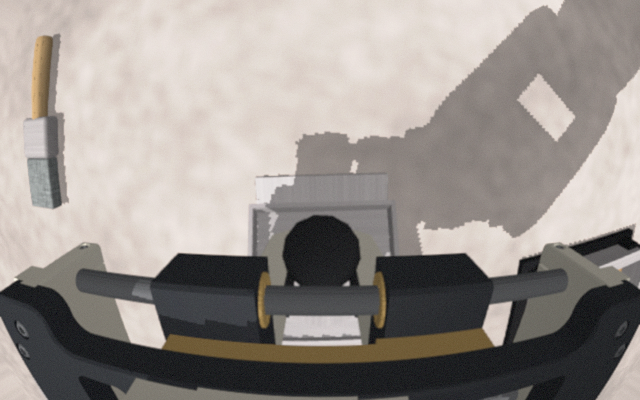

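carry_out([
  [0,0,0,0,0.5],
  [0,0,0,0,0.2],
  [0,0,0,0,0.2],
  [0,0,0,0,0.2],
  [0,0,0,0,0.2],
  [0,0,0,0,0.2],
  [0,0,0,0,0.2],
])

```text
t: 20.5
eef_pos: [0.574, -0.1625, 0.0623]
eef_rot: [1.977, 2.441, 0.0]
contact_force: [0.0, 0.4, 0.1]
width: 0.0696
```

Run:
```python
from h import *
np.set_printoptions(precision=4,suppress=True)
o,w=snap('wrist','w16.png')
e0=np.array([.5485,-.1685,.130]);d=np.array([.847,.18,.5])
for v in(246,250,254):
    a,r=wray(o,w,320,v);s=np.linalg.lstsq(np.stack([d,-r],1),a-e0,rcond=None)[0];print(v,s[0])
s=bot.read_camera('scene');crop(s,[.6,-.16,.08],45,'s16z.png')
delta([.5765,-.163,.065],102)
```

```text
246 -0.0027977537334393653
250 -0.0013702504077502695
254 5.3943732836368034e-05
s16z.png origin 203 166 scale 6
pos [ 0.574  -0.1625  0.0623] toolx az 102.0 zax [ 0. -0. -1.] shift [-0.001   0.0023 -0.0027] turn deg/rad -0.01184070369927781 -0.0 j [-0.35  0.63  1.64 -0.    0.87 -2.13] F [-0.5  0.  -0.5] w 0.0735 t 20.6
```

View pics/w16.png

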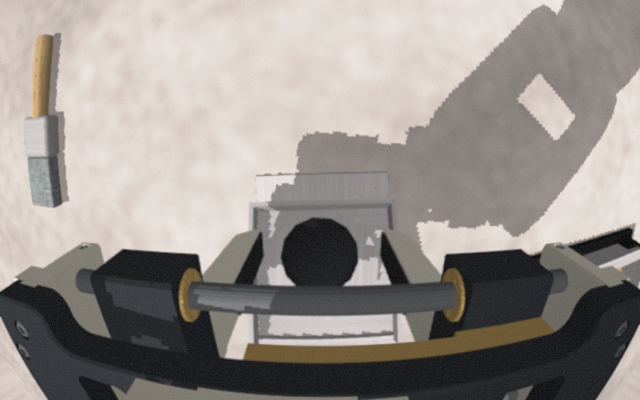

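View pics/s16z.png

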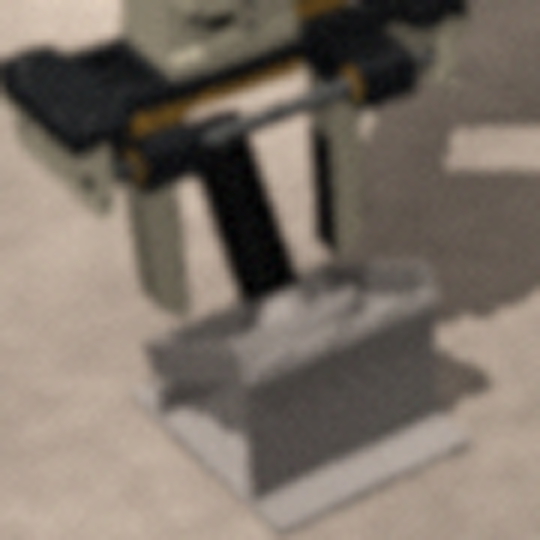

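Seated at the lip to within about 1 mm of its original spot. I retract straight up and compare with the initial views.

carry_out([
  [0,0,0,0,0.1],
  [0,0,-0.02,0,0.1],
  [0,0,-0.06,0,0.1],
  [0,0,-0.1,0,0.1],
  [0,0,-0.14,0,0.1],
  [0,0,-0.154,0,0.1],
  [0,0,-0.154,0,0.1],
  [0,0,-0.154,0,0.1],
])

```text
t: 21.27
eef_pos: [0.574, -0.1625, 0.2163]
eef_rot: [1.977, 2.441, 0.0]
contact_force: [-0.2, -0.3, -0.4]
width: 0.0836
```

Run:
```python
from h import *
o,w=snap('wrist','w17.png');s=bot.read_camera('scene');t=bot.read_camera('top')
cv2.imwrite('pics/w17z.png',cv2.resize(w['img'][130:260,260:400],None,fx=4.5,fy=4.5,interpolation=cv2.INTER_CUBIC)[:,:,::-1])
b=cv2.resize(s['img'][170:260,215:400],None,fx=4.3,fy=4.3,interpolation=cv2.INTER_CUBIC)[:,:,::-1];cv2.imwrite('pics/s17z.png',b)
cv2.imwrite('pics/t17.png',t['img'][:,:,::-1])
delta([.5763,-.1636,.2181],102)
```

```text
pos [ 0.5733 -0.1623  0.2144] toolx az 102.0 zax [-0.003  0.001 -1.   ] shift [-0.0019  0.0027 -0.0037] turn deg/rad -0.012078996759129268 -0.0 j [-0.35  0.44  1.53  0.    1.17 -2.13] F [-0.4  0.  -1.2] w 0.0835 t 21.42
```

View pics/w17z.png

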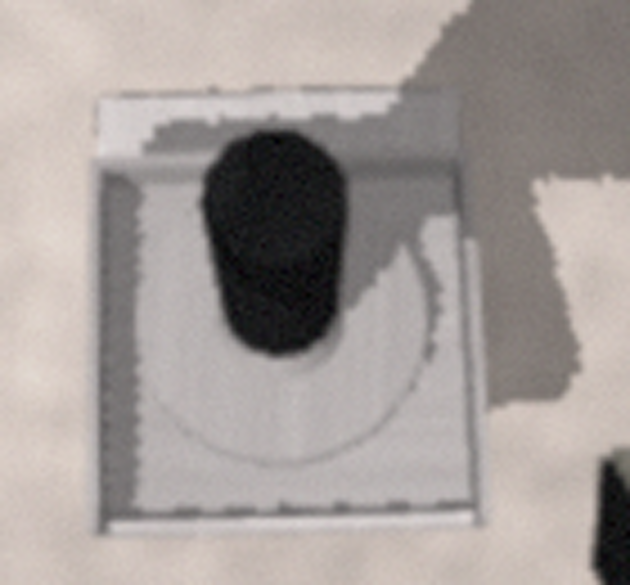

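View pics/s17z.png

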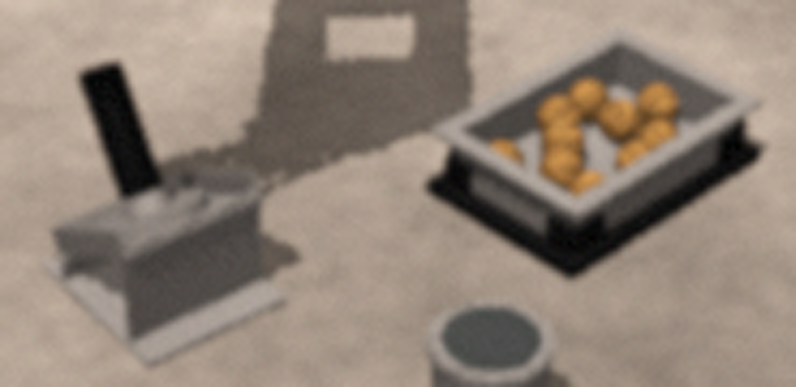

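View pics/t17.png

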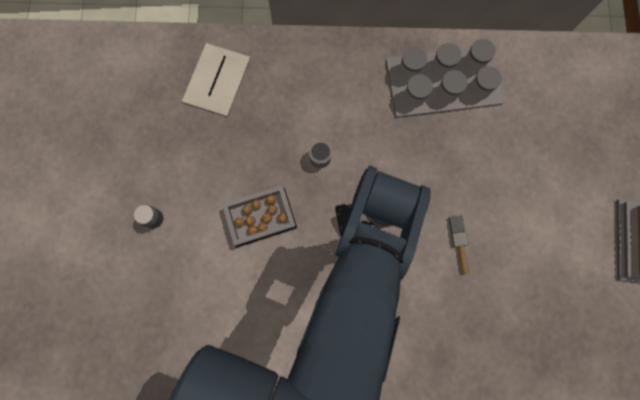

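Scene view: the handle end is at (101,68) in the crop, exactly as at the start. The ten nuggets are flat in the pan. The jar, canister and brush show at their starting pixels in top, so I'm handing in.

```bash
python3 -c "
from station import bot
print(bot.sign_off())"
```

```text
the job is handed in; nothing more can be done
None
```

I tamped the nuggets level with the tamper's foot and put the tamper back on its foot in the rest. The job was handed in at about 21.5 s, with no verdict reported.

**What I did**
- **Levelling the tamper:** After I lifted it from the rest, I stood it upright by dragging its foot on the bench. The handle slid about 13 mm off the pads' centre, so I set it down and regripped it before tamping.
- **Tamping:** I pressed both heaps, then went over three spots again. The first press on one heap stopped about 4 mm high at 28 N, the highest force I read. The second press there went down fully.
- **Returning it:** The tamper first came down about 11 mm uphill of the lip. I regripped it and drew it down to the lip.

**Last checks**
- **Nuggets:** All three spots bottomed out at the same height (gripper tip at 0.068 m), which puts the foot about 30 mm above the pan floor. The top view shows ten separate nuggets inside the pan, 28–31 mm apart where they nearly touch, and in the scene view their tops sit at one height to within a few millimetres.
- **Tamper:** It is within about 1 mm of its starting place, with the same lean.
- **Bystanders:** The canister, jar and brush show at their starting pixels in the top view.

**Disagreements**
- My estimate of the pan centre looks about 5 mm off across its short side.
- The top and scene views differ by about 2 pixels.
- One nugget against the far wall had its top only partly under the foot, so its height rests on the camera views.

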